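Snap open the router stand in the transmitter room

ROBOT

A 7-joint arm with a two-finger parallel gripper is mounted at the origin on the work surface. World frame = base frame: x ahead of the robot, y to its left, z up, the work surface at z = 0. Lengths are in m, angles in rad, forces in N, time in s.
With the tool pointing down it reaches from about 0.4 to 0.85 m from the base axis. Payload 4.5 kg.
Tool frame: the origin (TCP) lies midway between the tips of the shut fingers; the grasp point (between the pads) lies 19 mm behind it; z points along the fingers, y is the direction in which the jaws open and shut (so a half turn about z gives the same grasp; the last joint's range is limited). The gripper opens to 88 mm and grips with 3 to 60 N. Pads are 18 mm wide; open, the fingers measure 123 mm over their backs; the gripper's body (75 mm by 187 mm) begins 45 mm behind the grasp point.
Start: joints at [-1.21, 0.689, -0.195, 1.565, 0.157, 0.902, -0.215], TCP at [0.201, 0.592, 0.239] pointing down, gripper open.
Joint ranges: [-3.01, 3.01], [-0.46, 2.08], [-1.47, 1.51], [0.13, 2.56], [-1, 4.14], [0.04, 2.09], [-2.66, 2.66]. Speed limits (rad/s): [2.57, 2.57, 3.14, 3.14, 3.14, 3.14, 3.14].

INTERFACE

Orientations are given as a unit quaternion [x, y, z, w].
In Python, from plant import get_state, snapshot, finish_job, find_in gives the robot as it stands.
- The arm moves only by the shell command python3 -m creep 'ROWS' [OPENING] [FORCE]. ROWS is JSON, one flat list of numbers, 6 for each row, row after row: the shift along the tool's x, y, z in mm, then the turn, a rotation vector about the tool's x, y, z in degrees. In form: [tx, ty, tz, wx, wy, wz, tx, ty, tz, wx, wy, wz, ...]. A call has 1 to 5 rows; each row shifts and turns the pose as measured when the row begins, along the tool's axes as they then stand; what a row does not reach is not made up. A row lasts 1/12 s, in which the tool goes at most 41.7 mm and 7.16 degrees, less where a joint would pass 70% of its speed; a pose out of reach is approached as far as the arm can. A call is refused whole if a number of a shift passes 41.7 or a number of a turn 7.16, either way. A call with a gripper value outside its range is refused whole. OPENING is the finger opening in mm, from 0 to 88.1, set as the call begins (- or left out, the last holds). The fingers move at their own pace and stop on an object; FORCE is the grip in N (left out, the last holds). Time passes only in rows, so rows that do not move let the fingers close. It gives the time, the measured TCP pose, the force and the opening at its end, in the units of the state.
- get_state(): the state, without advancing time (a new reading comes with each control period).
- snapshot(name): name is "side" or "top"; returns a dict with "color" (384x512x3 uint8, red, green, blue), "intrinsics" (3x3 intrinsics, pixels), "dist_coeffs" ([k1, k2, p1, p2, k3] as OpenCV has them; the pictures are not rectified), "extrinsics" (4x4, takes a point from world to camera coordinates). Camera axes: x right, y down, z forward; pixel columns grow to the right and rows downward; lengths in m; the calibration is good to about 2 mm. A picture is of the moment at which its call begins. There is no depth.
- finish_job(): hands the job in, once; it reports no verdict.
Trained networks look in the newest picture that a camera, given by its name, has taken for a name from the list of things; names that differ only in an ending like _2 or _b are one class to them, and where a whole thing is asked for, a point or a joint stands for the part that bears it (a point fixed in the world has none). Each returns a list of dicts, best first, with "score" (0 to 1); they miss things now and then, are a little off and sometimes report something else, mostly with a low value. They report only what shows in the picture. A call takes as long as a camera call. They do not tell look-alikes from the thing itself.
- find_in(thing, camera): "xy" ([column, row] in pixels, amid what is visible of it).
The state is a dict: "clock": time; "q": joint angles; "qd": joint speeds; "joint_torque": joint torques, N m; "tool_pos": TCP position; "eef_rot": TCP orientation; "contact_force": force on the tool from outside, world axes, zero at the start; "moment": the same for the moment, N m; "opening": opening from 0.0 (shut) to 1.0 (fully open).
Only numpy, scipy, OpenCV 4.12 (cv2) and the standard library are available. Lean on these libraries where they do the work, as an engineer would, in place of code of your own. Each camera call takes 0.05 s, during which the arm holds its last target.

TASK

The router needs somewhere to stand: swing the back plate of the wide folding stand up and over until it snaps fully open and stays there by itself. Leave the narrow stand beside it folded.

Things in the scene. Friction and masses are not known exactly. Their poses are not given: they have to be found in the camera images.
- wide_flap (a joint): Angle (rad) of the WIDE stand's grey perforated back plate, 164 mm wide, 4 mm thick, reaching 90 mm from the hinge. 0 = folded flat (start); grows as it swings up and over; 1.57 = upright; 1.92 = open stop, leaning 20 degrees back. An over-centre spring presses it shut below about 1.0 (give or take 0.1) and drives it to the open stop above that. Lifting takes about 2 N at the grip.
- wide_pull (a point): Centre of the wide stand's grip: a round grey plastic bar, 18 mm diameter, 34 mm long, parallel to the hinge, on a 14 mm wide tongue reaching 50 mm past the plate's free edge. 140 mm from the hinge; folded, 34 mm above the bench and 45 mm clear of the frame. Axes turn with the plate: y along the bar, x towards the hinge. Pinched on its flat ends (along y) it can pivot between the fingertips.
- wide_hinge (a point): Middle of the wide stand's hinge line, 34 mm above the bench. The stand is a steel frame fixed to the bench, 105 mm deep, 180 mm wide, 28 mm high, hinge at the rear, with two lips 46 mm high at the front corners. Axes: x front to rear, y along the hinge, z up. At plate angle q the grip's centre is at x = -140 cos q, z = 140 sin q mm from here.
- narrow_flap (a joint): Hinge angle (rad) of the NARROW stand, a bystander of the same make and grip but only 100 mm wide; it may be to the left or right of the wide one. 0 = folded (as it starts); it is to stay so.
Mind the look-alikes: they are no part of the job. What is shaped like the part that bears wide_flap but pink is not meant.

How it is judged:
By the outcome, as a careful person would: the job done as asked, in the order asked, and still so for the second after the job is handed in, with the robot touching nothing.
It also fails if it takes over 32 s, if anything falls off the work surface, if the arm or the gripper's body presses on something with over 40 N, if the wrist force passes 120 N, or if a joint passes its speed limit or range.

## Working session

There is one attempt and no reset: what is moved stays moved. The work goes in short steps, Python scripts to look and compute and a shell command to move; the robot and the scene stay as the last step left them, time stands still between calls to the robot, and variables do not carry over. Pictures are saved under pics/ and viewed, and the job is handed in when it is done.

```bash
ls; mkdir -p pics; cat > look.py <<'E'
import cv2,sys,numpy as np,pickle
from plant import *
def shot(n,tag):
    s=snapshot(n); cv2.imwrite(f'pics/{tag}.png',cv2.cvtColor(s['color'],cv2.COLOR_RGB2BGR)); pickle.dump(s,open(f'{n}.pkl','wb')); return s
def ray(s,px):
    u=cv2.undistortPoints(np.array([[px]],float),np.array(s['intrinsics']),np.array(s['dist_coeffs']))[0,0]
    E=np.array(s['extrinsics']);R,t=E[:3,:3],E[:3,3]
    return -R.T@t, R.T@np.array([u[0],u[1],1])
def atz(s,px,z):
    c,d=ray(s,px); return c+d*(z-c[2])/d[2]
def tri(s1,p1,s2,p2):
    c1,d1=ray(s1,p1);c2,d2=ray(s2,p2);d1/=np.linalg.norm(d1);d2/=np.linalg.norm(d2)
    a=np.linalg.lstsq(np.c_[d1,-d2],c2-c1,rcond=None)[0]
    x,y=c1+a[0]*d1,c2+a[1]*d2
    return (x+y)/2,np.linalg.norm(x-y)
def proj(s,p):
    E=np.array(s['extrinsics']);import cv2
    return cv2.projectPoints(np.array([p],float),cv2.Rodrigues(E[:3,:3])[0],E[:3,3],np.array(s['intrinsics']),np.array(s['dist_coeffs']))[0][0,0]
E
python3 - <<'E'
from look import *
for n in ('top','side'):
    s=shot(n,n+'0')
    for th in ('wide_flap','wide_pull','narrow_flap','wide_hinge'):
        try: print(n,th,[(np.round(d['xy']),round(d['score'],2)) for d in find_in(th,n)])
        except Exception as e: print(th,e)
print(get_state())
E
```

```text
pics
top wide_flap [(array([178., 129.]), 0.82), (array([156., 274.]), 0.76)]
top wide_pull [(array([157., 274.]), 0.83), (array([178., 131.]), 0.67)]
top narrow_flap [(array([327., 137.]), 0.91)]
top wide_hinge [(array([159., 276.]), 0.7), (array([179., 131.]), 0.61)]
side wide_flap [(array([255., 164.]), 0.97), (array([121., 196.]), 0.95)]
side wide_pull [(array([121., 197.]), 0.92), (array([257., 165.]), 0.81)]
side narrow_flap [(array([360., 228.]), 0.81)]
side wide_hinge [(array([126., 203.]), 0.8), (array([260., 167.]), 0.71)]
{'clock': 0.5, 'q': array([-1.21017368,  0.6891413 , -0.19462172,  1.56532476,  0.15725645,
        0.90247731, -0.21506384]), 'qd': array([-5.11282879e-04, -1.77041702e-03,  6.66770024e-05,  6.68468191e-04,
       -1.10579128e-03,  5.10765958e-04, -1.74435102e-03]), 'joint_torque': array([ 5.49013021e-04, -5.27095592e+01, -1.26564134e+00, -1.53606999e+01,
       -5.18790248e-02,  2.75054881e-04,  4.53431221e-05]), 'tool_pos': array([0.20060347, 0.59194188, 0.23871084]), 'eef_rot': array([ 1.62659691e-01,  9.86682230e-01,  1.75355477e-05, -2.86057672e-05]), 'contact_force': array([-0.20115883, -0.90700166, -0.29087454]), 'moment': array([-0.04288612,  0.02461363, -0.02845523]), 'opening': 0.9977225276378283}
```

View pics/top0.png

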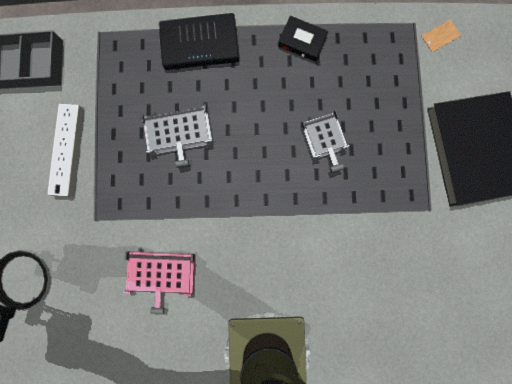

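View pics/side0.png

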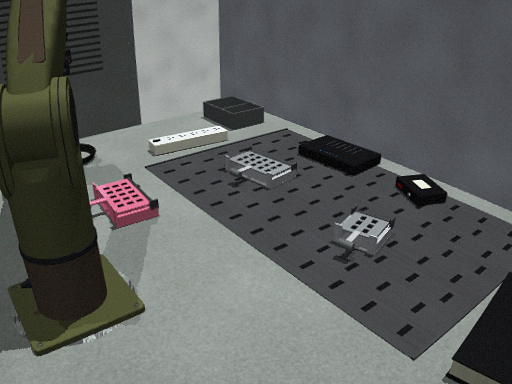

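```bash
python3 - <<'E'
from look import *
a=cv2.imread('pics/top0.png');b=cv2.imread('pics/side0.png')
c=cv2.resize(a[90:180,130:225],None,fx=6,fy=6,interpolation=cv2.INTER_CUBIC)
d=cv2.resize(b[135:200,210:310],None,fx=7,fy=7,interpolation=cv2.INTER_CUBIC)
cv2.imwrite('pics/c1.png',c);cv2.imwrite('pics/c2.png',d)
import pickle
s1=pickle.load(open('top.pkl','rb'));s2=pickle.load(open('side.pkl','rb'))
for s in(s1,s2): print(ray(s,[256,192]))
E
```

```text
(array([0.3532779 , 0.02309674, 0.98490834]), array([ 0.09349113, -0.00819786, -0.99566803]))
(array([-0.13136073, -0.71173152,  0.55763353]), array([ 0.55033749,  0.70002807, -0.45508569]))
```

View pics/c1.png

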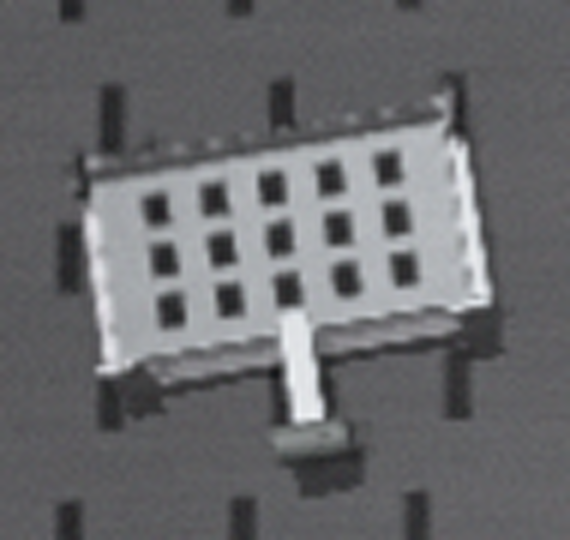

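View pics/c2.png

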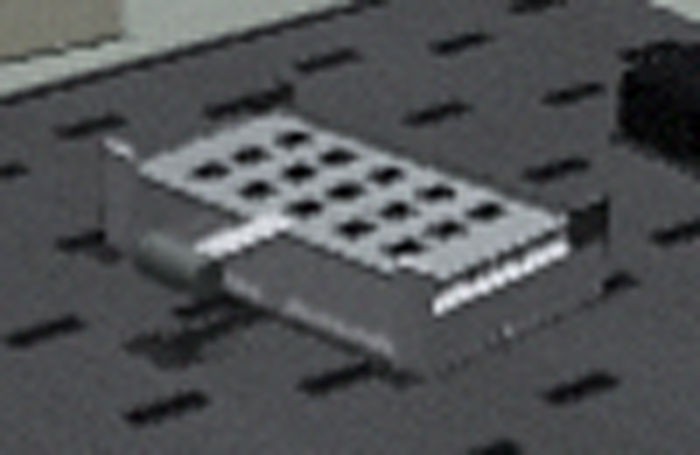

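```bash
python3 - <<'E'
from look import *
s1=pickle.load(open('top.pkl','rb'));s2=pickle.load(open('side.pkl','rb'))
f=lambda x,y:[130+(x-2.5)/6,90+(y-2.5)/6]
g=lambda x,y:[210+(x-3)/7,135+(y-3)/7]
p,e=tri(s1,f(313,434),s2,g(177,262));print('grip tri',p,e)
G=atz(s1,f(313,434),.04);print('grip top',G)
L=atz(s1,f(92,180),.036);R=atz(s1,f(447,122),.036);FL=atz(s1,f(103,372),.036);FR=atz(s1,f(490,303),.036)
PF=atz(s1,f(300,328),.036)
print(L,R,FL,FR); print(np.linalg.norm(L-R),np.linalg.norm(FL-FR))
w=(R-L)[:2];print('hinge dir deg',np.degrees(np.arctan2(w[1],w[0])))
w2=(FR-FL)[:2];print('front dir deg',np.degrees(np.arctan2(w2[1],w2[0])))
# bar ends
A=atz(s1,f(272,443),.036);B=atz(s1,f(350,430),.036);print('bar',A,B,np.linalg.norm(A-B),np.degrees(np.arctan2(*(B-A)[[1,0]])))
M=(L+R)/2;print('mid',M,'dist',np.linalg.norm((M-G)[:2]),'dir',np.degrees(np.arctan2(*(M-G)[[1,0]])))
st=get_state()
from scipy.spatial.transform import Rotation as Ro
print(Ro.from_quat(st['eef_rot']).as_matrix())
# tip of the arm: where's pan axis
E
```

```text
grip tri [0.5283009  0.21552358 0.03686606] 0.0051444774588008555
grip top [0.52986024 0.2134683  0.04      ]
[0.65252195 0.31545326 0.036     ] [0.67379517 0.15113458 0.036     ] [0.5624751  0.31022443 0.036     ] [0.58830694 0.13285525 0.036     ]
0.1656900120230815 0.17924037436779075
hinge dir deg -82.6233354393881
front dir deg -81.71376990028145
bar [0.52710323 0.23298026 0.036     ] [0.53188362 0.19742918 0.036     ] 0.03587103197728482 -82.3416395555262
mid [0.66315856 0.23329392 0.036     ] dist 0.13476460315194552 dir 8.45965705300596
[[-9.47083648e-01  3.20986854e-01 -5.07449508e-05]
 [ 3.20986852e-01  9.47083649e-01  4.39100372e-05]
 [ 6.21542579e-05  2.52980162e-05 -9.99999998e-01]]
```

Candidates: pink stand at top (156,274) / side (121,196), excluded by colour. Narrow grey stand at (327,137) / (360,228), excluded because it is about 100 mm wide. The wide grey stand at (178,129) / (255,164) fits: the crop shows a plate about 165 mm wide, and its bar at top (182,162) triangulates to z≈37 mm, about 135–140 mm from the hinge. I'll turn the jaws to the hinge line (98°), then travel.

```bash
python3 -m creep '[0,0,0,0,0,-6.7,0,0,0,0,0,-6.7,0,0,0,0,0,-6.7,0,0,0,0,0,-6.7,0,0,0,0,0,0]' 60 25
cat > rel.py <<'E'
from look import *
from scipy.spatial.transform import Rotation as Ro
import sys
def rel(t):
    st=get_state();R=Ro.from_quat(st['eef_rot']).as_matrix()
    print('t',st['clock'],'pos',st['tool_pos'].round(4),'y',R[:,1].round(3),'z',R[:,2].round(3),'F',st['contact_force'].round(1),'op',round(st['opening']*88.1,1))
    print('tool mm',(R.T@(np.array(t)-st['tool_pos'])*1000).round(1))
if __name__=='__main__': rel([float(a) for a in sys.argv[1:4]])
E
python3 rel.py .529 .2145 .14
```

```text
clock: 0.92
tool_pos: [0.2006, 0.592, 0.2389]
eef_rot: [-0.081, 0.997, 0.0, 0.001]
contact_force: [-0.3, -0.3, -0.3]
opening: 0.684
t 0.9167 pos [0.2006 0.592  0.2389] y [-0.162  0.987 -0.   ] z [ 0.001  0.    -1.   ] F [-0.3 -0.3 -0.3] op 60.3
tool mm [-262.9 -425.6   99.2]
```

```bash
python3 -m creep '[-20,-33,0,0,0,1.2,-20,-33,0,0,0,0,-20,-33,0,0,0,0,-20,-33,0,0,0,0,-20,-33,0,0,0,0]'; python3 -m creep '[-20,-33,0,0,0,0,-20,-33,0,0,0,0,-20,-33,0,0,0,0,-20,-33,0,0,0,0,-20,-33,0,0,0,0]'
python3 rel.py .529 .2145 .12
```

```text
clock: 1.33
tool_pos: [0.3169, 0.448, 0.2377]
eef_rot: [-0.071, 0.997, 0.006, -0.003]
contact_force: [1.1, -0.1, -0.4]
opening: 0.679
clock: 1.75
tool_pos: [0.4433, 0.2904, 0.2362]
eef_rot: [-0.062, 0.998, 0.007, -0.002]
contact_force: [0.0, 0.0, -0.3]
opening: 0.681
t 1.75 pos [0.4433 0.2904 0.2362] y [-0.123  0.992  0.014] z [-0.004  0.013 -1.   ] F [ 0.   0.  -0.3] op 60.0
tool mm [-76.  -87.5 114.8]
```

```bash
python3 -m creep '[-22,-25,25,0.8,0,-0.9,-22,-25,25,0,0,0,-20,-22,25,0,0,0,-12,-14,18,0,0,0,0,0,0,0,0,0]'
python3 rel.py .529 .2145 .12
python3 - <<'E'
from look import *
for n in('top','side'):
    s=shot(n,n+'1'); print(n,'bar proj',proj(s,[.529,.2145,.034]),'graspdown',proj(s,get_state()['tool_pos']))
a=cv2.imread('pics/top1.png')[90:200,130:250];b=cv2.imread('pics/side1.png')[110:210,190:310]
cv2.imwrite('pics/c3.png',np.hstack([cv2.resize(a,(400,367),interpolation=2),cv2.resize(b,(400,367),interpolation=2)]))
E
```

```text
clock: 2.17
tool_pos: [0.54, 0.2021, 0.1436]
eef_rot: [-0.052, 0.999, -0.003, 0.004]
contact_force: [0.6, -0.8, -0.4]
opening: 0.684
t 2.1667 pos [0.54   0.2021 0.1436] y [-0.104  0.995 -0.005] z [ 0.009 -0.005 -1.   ] F [ 0.6 -0.8 -0.4] op 60.2
tool mm [ 9.9 13.6 23.4]
top bar proj [181.82280716 162.63319414] graspdown [176.81142388 150.27139756]
side bar proj [236.26280848 172.97121541] graspdown [240.2995652  133.58832894]
```

View pics/c3.png

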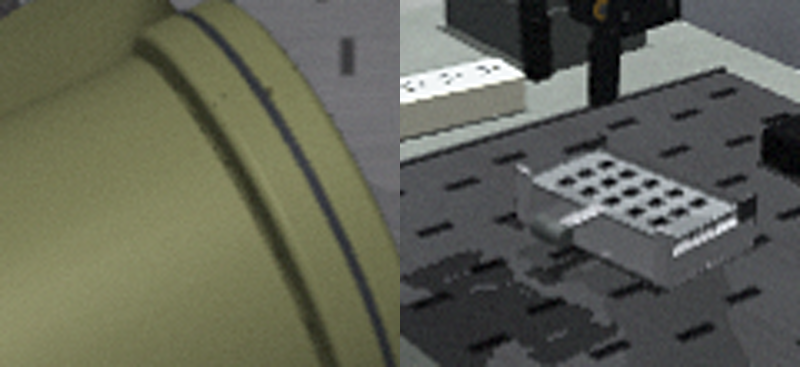

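```bash
python3 -m creep '[5,7,10,0,0,-1,5,7,10,0,0,-1,0,0,0,0,0,0,0,0,0,0,0,0]'
python3 rel.py .529 .2145 .08
```

```text
clock: 2.6
tool_pos: [0.5248, 0.2282, 0.131]
eef_rot: [-0.074, 0.997, 0.003, 0.008]
contact_force: [0.7, -0.9, 0.4]
opening: 0.683
t 2.6 pos [0.5248 0.2282 0.131 ] y [-0.148  0.989  0.006] z [ 0.015  0.008 -1.   ] F [ 0.7 -0.9  0.4] op 60.2
tool mm [ -1.3 -14.5  50.9]
```

```bash
python3 -m creep '[0,0,0,0,0,0,0,0,0,0,0,0]'
python3 rel.py .529 .2145 .08;python3 -m creep '[0,-6,0,0,0,0,0,0,0,0,0,0]'
python3 rel.py .529 .2145 .08;python3 -m creep '[0,0,0,0,0,0]'
python3 rel.py .529 .2145 .08;
```

```text
clock: 2.77
tool_pos: [0.5245, 0.2309, 0.1334]
eef_rot: [-0.075, 0.997, 0.005, 0.009]
contact_force: [0.1, -0.0, 0.3]
opening: 0.678
t 2.7667 pos [0.5245 0.2309 0.1334] y [-0.15   0.989  0.008] z [ 0.017  0.011 -1.   ] F [ 0.1 -0.   0.3] op 59.7
tool mm [ -1.  -17.4  53.3]
clock: 2.93
tool_pos: [0.5261, 0.2253, 0.135]
eef_rot: [-0.075, 0.997, 0.005, 0.01]
contact_force: [0.1, -0.8, -0.1]
opening: 0.683
t 2.9333 pos [0.5261 0.2253 0.135 ] y [-0.15   0.989  0.009] z [ 0.02   0.012 -1.   ] F [ 0.1 -0.8 -0.1] op 60.2
tool mm [ -0.1 -11.6  54.9]
clock: 3.02
tool_pos: [0.5265, 0.2251, 0.1354]
eef_rot: [-0.075, 0.997, 0.005, 0.011]
contact_force: [0.3, 0.0, -0.9]
opening: 0.681
t 3.0167 pos [0.5265 0.2251 0.1354] y [-0.149  0.989  0.009] z [ 0.02   0.012 -1.   ] F [ 0.3  0.  -0.9] op 60.0
tool mm [  0.3 -11.3  55.4]
```

```bash
python3 -m creep '[0,-11,0,0.5,1.2,0,0,0,25,0,0,0,0,0,25,0,0,0,0,0,0,0,0,0,0,0,0,0,0,0]'
python3 -m creep '[0,0,0,0,0,0]'
python3 rel.py .529 .2145 .017
python3 - <<'E'
from look import *
s=shot('side','side2'); print('tcp',proj(s,get_state()['tool_pos']))
b=cv2.imread('pics/side2.png')[110:210,180:310]
cv2.imwrite('pics/c4.png',cv2.resize(b,None,fx=6,fy=6,interpolation=2))
E
```

```text
clock: 3.43
tool_pos: [0.5313, 0.2125, 0.0863]
eef_rot: [-0.072, 0.997, 0.0, 0.003]
contact_force: [-0.5, 0.6, 0.5]
opening: 0.682
clock: 3.52
tool_pos: [0.5312, 0.2123, 0.0866]
eef_rot: [-0.072, 0.997, 0.0, 0.003]
contact_force: [0.8, -0.2, -0.2]
opening: 0.679
t 3.5167 pos [0.5312 0.2123 0.0866] y [-0.144  0.99   0.   ] z [ 0.005  0.001 -1.   ] F [ 0.8 -0.2 -0.2] op 59.8
tool mm [ 2.2  2.5 69.6]
tcp [237.22093586 154.71176428]
```

View pics/c4.png

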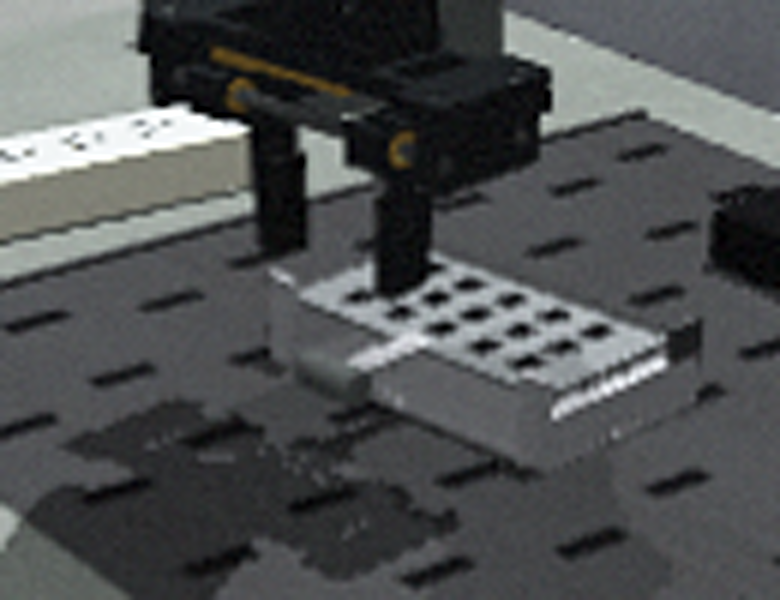

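```bash
python3 -m creep '[2,2.5,20,0,0,0,0,0,20,0,0,0,0,0,10,0,0,0,0,0,0,0,0,0,0,0,0,0,0,0]'
python3 rel.py .529 .2145 .016
```

```text
clock: 3.98
tool_pos: [0.5337, 0.2174, 0.0417]
eef_rot: [-0.072, 0.997, 0.003, 0.008]
contact_force: [-0.3, -1.2, 0.1]
opening: 0.676
t 3.9833 pos [0.5337 0.2174 0.0417] y [-0.143  0.99   0.005] z [ 0.016  0.007 -1.   ] F [-0.3 -1.2  0.1] op 59.6
tool mm [ 5.5 -2.3 25.6]
```

```bash
python3 -m creep '[5,-2,12,0.4,0.8,0,0,0,0,0,0,0,0,0,0,0,0,0,0,0,14,0,0,0,0,0,0,0,0,0]'
python3 -m creep '[0,0,0,0,0,0]'
python3 rel.py .529 .2145 .016
python3 - <<'E'
from look import *
s=shot('side','side3'); t=get_state()['tool_pos'];print('grasp',proj(s,t+[0,0,.019]))
b=cv2.imread('pics/side3.png')[110:210,180:310]
cv2.imwrite('pics/c5.png',cv2.resize(b,None,fx=6,fy=6,interpolation=2))
E
```

```text
clock: 4.4
tool_pos: [0.531, 0.2154, 0.0178]
eef_rot: [-0.071, 0.997, -0.0, 0.003]
contact_force: [-0.4, -0.8, -0.5]
opening: 0.678
clock: 4.48
tool_pos: [0.5313, 0.2155, 0.0182]
eef_rot: [-0.071, 0.997, -0.0, 0.003]
contact_force: [-0.6, 0.0, 0.0]
opening: 0.68
t 4.4833 pos [0.5313 0.2155 0.0182] y [-0.142  0.99  -0.001] z [ 0.007  0.    -1.   ] F [-0.6  0.   0. ] op 59.9
tool mm [ 2.5 -0.7  2.2]
grasp [236.67939321 171.5955169 ]
```

View pics/c5.png

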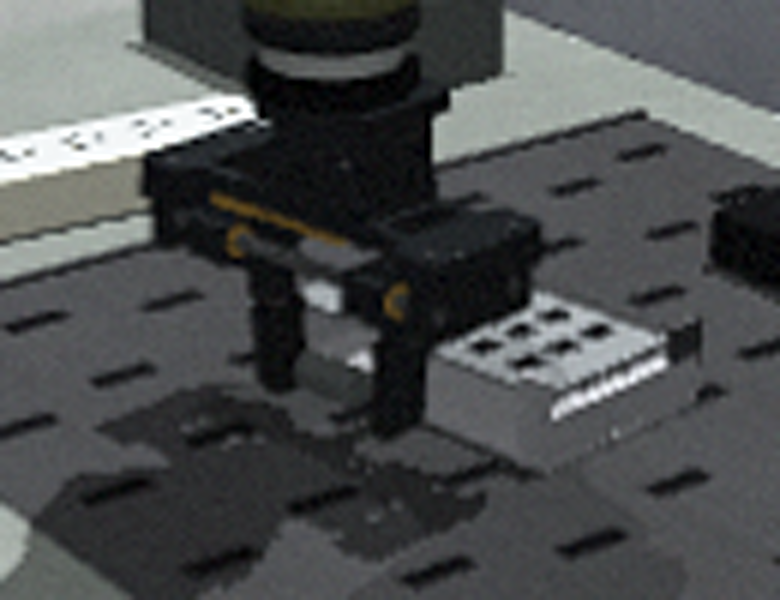

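The bar end at crop (335,380) sits between the fingertips at (280,385) and (398,430). I'll close on its flat ends.

```bash
python3 -m creep '[1.5,0,2,0,0,0,0,0,0,0,0,0,0,0,0,0,0,0,0,0,0,0,0,0,0,0,0,0,0,0]' 20 25
python3 -m creep '[0,0,0,0,0,0]'
python3 rel.py .529 .2145 .016
```

```text
clock: 4.95
tool_pos: [0.53, 0.2165, 0.0179]
eef_rot: [-0.072, 0.997, 0.001, 0.004]
contact_force: [-0.1, 2.1, -2.2]
opening: 0.383
clock: 5.03
tool_pos: [0.53, 0.2165, 0.0179]
eef_rot: [-0.072, 0.997, 0.001, 0.004]
contact_force: [1.3, -1.5, -2.2]
opening: 0.385
t 5.0333 pos [0.53   0.2165 0.0179] y [-0.143  0.99   0.001] z [ 0.008  0.002 -1.   ] F [ 1.3 -1.5 -2.2] op 34.0
tool mm [ 1.3 -1.9  1.9]
```

```bash
cat > arc.py <<'E'
from look import *
from scipy.spatial.transform import Rotation as Ro
ux=np.array([np.cos(np.radians(8.2)),np.sin(np.radians(8.2)),0]);uy=np.array([-ux[1],ux[0],0])
B=np.array([.530,.2165,.0369]); H=B+.14*ux
st=get_state();R=Ro.from_quat(st['eef_rot']).as_matrix();g=st['tool_pos']-.019*R[:,2]
d=g-H;x,y,z=d@ux*1e3,d@uy*1e3,d[2]*1e3;q=np.arctan2(z,-x)
print('t',round(st['clock'],2),'q',round(q,3),'r',round(np.hypot(x,z),1),'y',round(y,1),'F',st['contact_force'].round(1),'op',round(st['opening']*88.1,1),'z',R[:,2].round(3),'yax',R[:,1].round(3))
for k in range(1,6):
    a=q+.12*k; p=H+.14*(-np.cos(a)*ux+np.sin(a)*np.array([0,0,1]))
    print(round(a,2),(R.T@(p-g)*1e3).round(1))
E
python3 -m creep '[-1,0,-14,0,0,0,-2,0,-14,0,0,0,0,0,0,0,0,0]'; python3 arc.py
```

```text
clock: 5.28
tool_pos: [0.5323, 0.2168, 0.0454]
eef_rot: [-0.072, 0.997, 0.0, 0.003]
contact_force: [-0.1, 0.5, -2.6]
opening: 0.379
t 5.28 q 0.197 r 140.6 y -0.0 F [-0.1  0.5 -2.6] op 33.4 z [ 0.006  0.001 -1.   ] yax [-0.143  0.99   0.001]
0.32 [ -4.9   0.  -16.1]
0.44 [-11.2   0.  -31.7]
0.56 [-19.3   0.  -46.4]
0.68 [-29.1   0.  -60. ]
0.8 [-40.5   0.  -72.3]
```

Lifting cleanly with about 2.6 N of downward pull, as expected. I'll carry on along the arc.

```bash
python3 -m creep '[-5,0,-16,0,0,0,-6,0,-15,0,0,0,-8,0,-14,0,0,0,0,0,0,0,0,0]'; python3 arc.py
```

```text
clock: 5.62
tool_pos: [0.5482, 0.2191, 0.0891]
eef_rot: [-0.072, 0.997, -0.0, 0.0]
contact_force: [-0.1, 0.3, -1.9]
opening: 0.385
t 5.62 q 0.53 r 140.9 y 0.0 F [-0.1  0.3 -1.9] op 33.9 z [ 0. -0. -1.] yax [-0.144  0.99  -0.   ]
0.65 [-10.1  -0.  -13.5]
0.77 [-21.1  -0.1 -26.2]
0.89 [-33.5  -0.1 -37.6]
1.01 [-47.1  -0.1 -47.3]
1.13 [-61.8  -0.1 -55.4]
```

```bash
python3 -m creep '[-10,0,-13.5,0,0,0,-11,0,-12.5,0,0,0,-12.5,0,-11.5,0,0,0,0,0,0,0,0,0]'; python3 arc.py;  python3 - <<'E'
from look import *
s=shot('side','side4')
b=cv2.imread('pics/side4.png')[60:210,150:350]
cv2.imwrite('pics/c6.png',cv2.resize(b,None,fx=4,fy=4,interpolation=2))
E
```

```text
clock: 5.95
tool_pos: [0.5759, 0.2231, 0.123]
eef_rot: [-0.073, 0.997, -0.002, -0.006]
contact_force: [-1.2, 0.1, -0.9]
opening: 0.38
t 5.95 q 0.844 r 140.6 y 0.1 F [-1.2  0.1 -0.9] op 33.4 z [-0.012 -0.005 -1.   ] yax [-0.146  0.989 -0.003]
0.96 [-13.5  -0.2 -10.1]
1.08 [-27.7  -0.2 -19. ]
1.2 [-42.9  -0.3 -26.2]
1.32 [-58.8  -0.4 -31.4]
1.44 [-75.3  -0.4 -34.8]
```

View pics/c6.png

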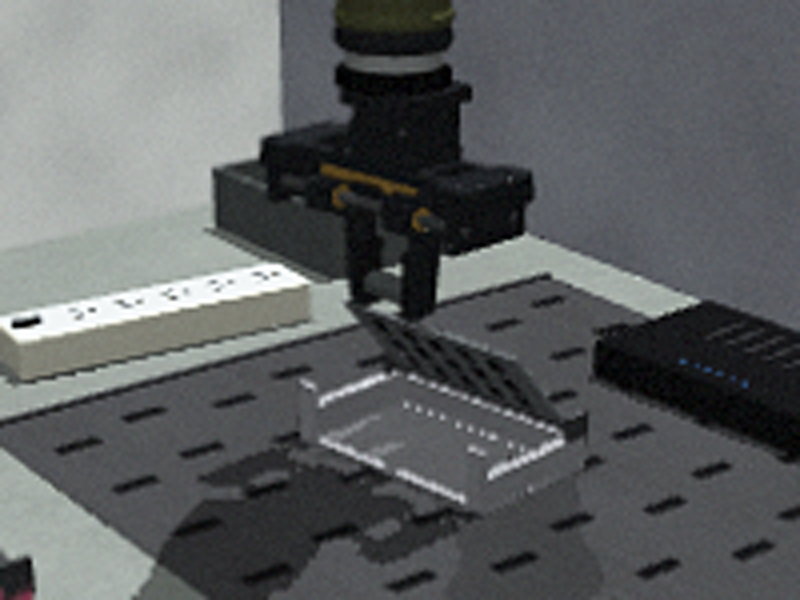

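The plate has come up with the grip: the bar is between the fingertips at crop (395,285). Next I take it over the centre.

```bash
python3 -m creep '[-13.5,0,-10,0,0,0,-14,0,-9,0,0,0,-15,0,-7,0,0,0,0,0,0,0,0,0]'; python3 arc.py
```

```text
clock: 6.33
tool_pos: [0.6083, 0.2278, 0.1438]
eef_rot: [-0.075, 0.997, -0.005, -0.016]
contact_force: [-1.1, 0.7, 0.9]
opening: 0.384
t 6.33 q 1.124 r 139.6 y 0.2 F [-1.1  0.7  0.9] op 33.9 z [-0.032 -0.013 -0.999] yax [-0.149  0.989 -0.008]
1.24 [-15.1  -0.4  -7.2]
1.36 [-31.2  -0.5 -12.2]
1.48 [-47.7  -0.6 -15.2]
1.6 [-64.4  -0.7 -16.2]
1.72 [-81.2  -0.8 -15.2]
```

```bash
python3 -m creep '[-15,0,-7,0,0,0,-16,0,-5,0,0,0,-16.5,0,-3,0,0,0,-16.5,0,-1,0,0,0,0,0,0,0,0,0]'; python3 arc.py
```

```text
clock: 6.75
tool_pos: [0.6708, 0.2368, 0.1565]
eef_rot: [-0.075, 0.997, -0.008, -0.018]
contact_force: [0.4, 0.4, 3.9]
opening: 0.381
t 6.75 q 1.592 r 138.6 y 0.3 F [0.4 0.4 3.9] op 33.5 z [-0.035 -0.018 -0.999] yax [-0.15   0.989 -0.013]
1.71 [-16.7  -0.4  -0.7]
1.83 [-33.3  -0.5   2.1]
1.95 [-49.4  -0.5   6.8]
2.07 [-64.9  -0.5  13.3]
2.19 [-79.4  -0.5  21.7]
```

```bash
python3 -m creep '[-14,0,-0.5,0,0,0,-14,0,2,0,0,0,0,0,0,0,0,0,0,0,0,0,0,0]'; python3 arc.py
```

```text
clock: 7.08
tool_pos: [0.7006, 0.2411, 0.1523]
eef_rot: [-0.074, 0.997, -0.009, -0.015]
contact_force: [0.9, 0.3, 5.5]
opening: 0.383
t 7.08 q 1.812 r 138.4 y 0.3 F [0.9 0.3 5.5] op 33.7 z [-0.029 -0.019 -0.999] yax [-0.149  0.989 -0.015]
1.93 [-16.5  -0.4   2.9]
2.05 [-32.1  -0.4   9.2]
2.17 [-46.7  -0.3  17.4]
2.29 [-60.3  -0.3  27.3]
2.41 [-72.6  -0.2  38.7]
```

Angle about 1.81. I'll release and let the spring finish.

```bash
python3 -m creep '[0,0,0,0,0,0,0,0,0,0,0,0,0,0,0,0,0,0,0,0,0,0,0,0,0,0,0,0,0,0]' 66; python3 arc.py;  python3 - <<'E'
from look import *
s=shot('side','side5')
b=cv2.imread('pics/side5.png')[60:210,150:350]
cv2.imwrite('pics/c7.png',cv2.resize(b,None,fx=4,fy=4,interpolation=2))
E
```

```text
clock: 7.5
tool_pos: [0.6973, 0.239, 0.1474]
eef_rot: [-0.075, 0.997, -0.011, -0.018]
contact_force: [-1.0, -0.0, 0.5]
opening: 0.735
t 7.5 q 1.795 r 132.8 y -1.2 F [-1.  -0.   0.5] op 64.7 z [-0.034 -0.026 -0.999] yax [-0.15   0.988 -0.02 ]
1.91 [-17.6   1.   -3. ]
2.03 [-33.3   1.    3. ]
2.15 [-48.1   1.1  10.9]
2.27 [-61.9   1.2  20.5]
2.39 [-74.5   1.3  31.6]
```

View pics/c7.png

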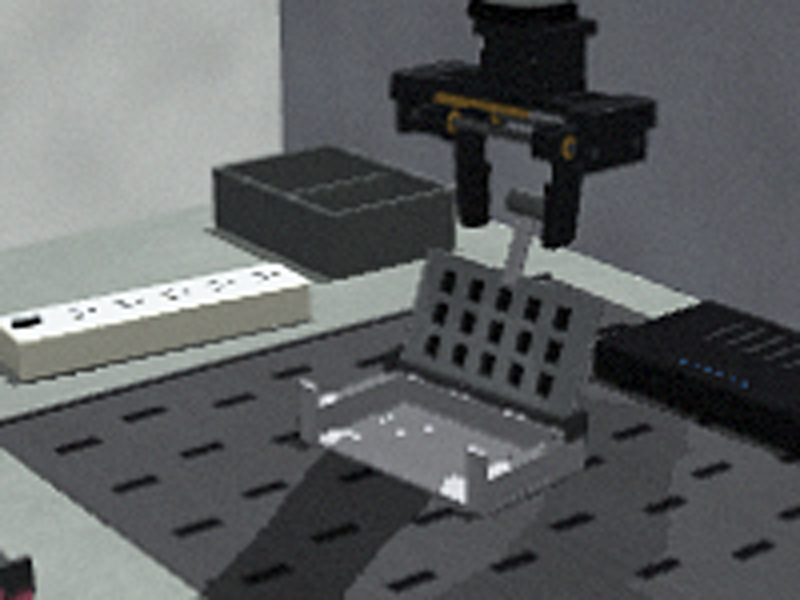

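The plate leans back beyond upright, with the bar at crop (525,203) free between the open fingers at (475,215) and (562,235). I'll withdraw straight up.

```bash
python3 -m creep '[0,1,-15,0,0,0,0,0,-25,0,0,0,0,0,-30,0,0,0,0,0,-30,0,0,0,0,0,0,0,0,0]';python3 -m creep '[20,0,-15,0,0,0,30,0,0,0,0,0,30,0,0,0,0,0,30,0,0,0,0,0,0,0,0,0,0,0]'; python3 -m creep '[30,0,0,0,0,0,30,0,0,0,0,0,30,0,0,0,0,0,0,0,0,0,0,0,0,0,0,0,0,0]';python3 -m creep '[0,0,0,0,0,0,0,0,0,0,0,0]';  python3 - <<'E'
from look import *
H=np.array([.530,.2165,.034])+.14*np.array([.990,.1426,0])
bar=lambda q:H+.14*(-np.cos(q)*np.array([.990,.1426,0])+np.array([0,0,np.sin(q)]))
for n in('side','top'):
    s=shot(n,n+'6')
    print(n,[(q,proj(s,bar(q)).round(1)) for q in(1.57,1.81,1.92)])
    print([(t,[(np.round(d['xy']),round(d['score'],2)) for d in find_in(t,n)]) for t in('wide_pull','narrow_flap')])
a=cv2.imread('pics/top6.png')
b=cv2.imread('pics/side6.png')
cv2.imwrite('pics/c8.png',cv2.resize(b[60:210,150:350],None,fx=4,fy=4,interpolation=2))
E
```

```text
clock: 7.97
tool_pos: [0.698, 0.2414, 0.2468]
eef_rot: [-0.075, 0.997, -0.013, -0.023]
contact_force: [1.9, 0.3, 0.6]
opening: 0.748
clock: 8.38
tool_pos: [0.5843, 0.2242, 0.2654]
eef_rot: [-0.075, 0.997, -0.014, -0.023]
contact_force: [-0.6, -0.0, -0.7]
opening: 0.745
clock: 8.8
tool_pos: [0.4891, 0.2082, 0.2683]
eef_rot: [-0.076, 0.997, -0.015, -0.024]
contact_force: [0.0, 0.3, 0.3]
opening: 0.748
clock: 8.97
tool_pos: [0.4903, 0.2085, 0.2684]
eef_rot: [-0.075, 0.997, -0.015, -0.023]
contact_force: [-0.3, -0.4, -0.1]
opening: 0.748
side [(1.57, array([271.9, 111.5])), (1.81, array([279.8, 110.4])), (1.92, array([283.2, 110.9]))]
[('wide_pull', [(array([275., 144.]), 0.96), (array([120., 196.]), 0.59)]), ('narrow_flap', [(array([361., 225.]), 0.92)])]
top [(1.57, array([160.2,  94.7])), (1.81, array([158.7,  82.1])), (1.92, array([158.4,  77.1]))]
[('wide_pull', [(array([170., 102.]), 0.6)]), ('narrow_flap', [(array([327., 139.]), 0.78)])]
```

View pics/c8.png

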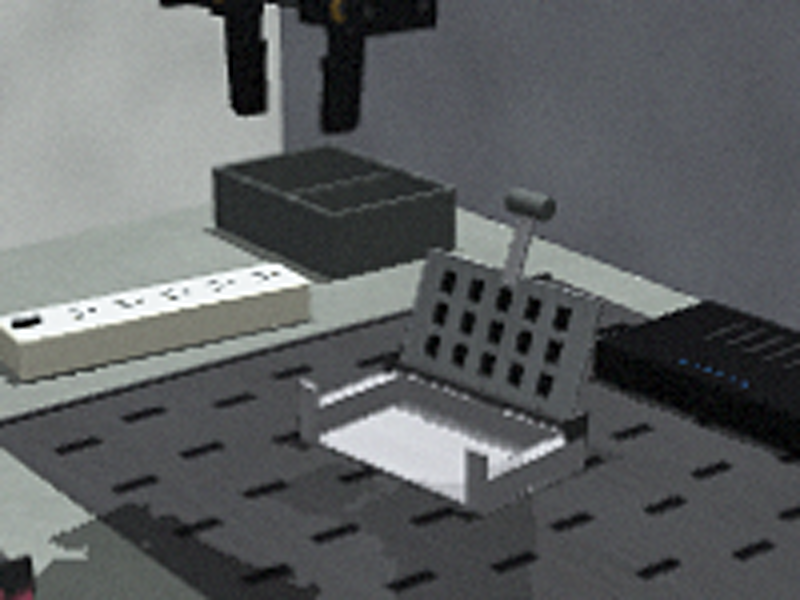

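View pics/side6.png

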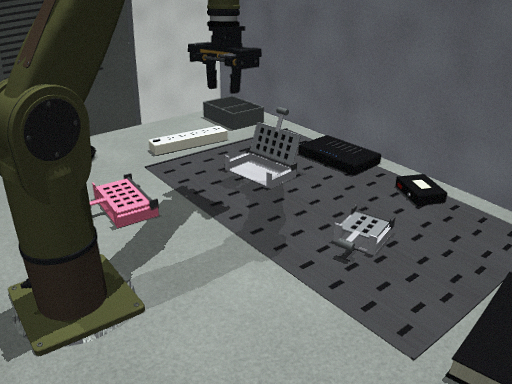

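The bar is at side (282,110), against a prediction of (283,111) for 1.92. The narrow and pink stands look unchanged and the gripper is clear.

```bash
python3 -c "
from plant import *
print(finish_job())"
```

```text
the job is handed in; nothing more can be done
None
```

The wide grey stand is open and staying open by itself, and I handed the job in at about 9 s of the 32 s allowed. I pinched the grip bar on its flat ends, carried it along the hinge arc to about 1.81 rad, released it so the spring could finish the swing, and pulled the gripper clear.

**Plate open:** In the last side picture, about 2 s after release, the bar is at (282,110). The prediction for the 1.92 stop is (283,111), and for 1.81 it is (280,110). Those two are only about 3 pixels apart, so the side picture alone is a weak measure of the exact angle. The plate looks the same as in the picture taken just after release, with no sign of it falling back.

**Narrow and pink stands:** Both look folded and unmoved.

**Forces:** The highest reading I saw was about 6 N. The gripper reads roughly zero contact after withdrawing.

**Checks that were off:**
- The arm overshot some early free-space moves by up to about 15 mm, and I corrected this before going down to the bar.
- After lift-off, the top camera's network marked the opened plate rather than the bar, at (170,102). So the top camera did not confirm the bar's position independently.

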